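# Show the inking order at the printmaking table

### The job

Show the newcomer how the block gets inked by pointing straight down at three things in turn, holding the fingertips still for two seconds just above each (about 3 cm, no more than 5): first the lid of the short, wide jar, then the middle of the wide brayer's roller, and last the cut-off corner of the printing block, where the rolling begins. Stop there, still pointing at that corner. Touch and move nothing on the table, and do not bring the fingers down over the other jars or the other roller.

Things in the scene. Friction and masses are not known exactly. Their poses are not given: they have to be found in the camera images.
- jar_squat: the short, wide jar: upright orange jar with a flat black screw lid, 88 mm across and 56 mm high (the other two jars look alike but are narrow and taller); origin at the centre of its underside, z up; loose
- jar_squat_top (a point): centre of the flat top of the short, wide jar's lid, 56 mm above the table
- jar_mid: a narrow jar, not to be pointed at: 62 mm across, 85 mm high, orange with black lid; origin at the centre of its underside; loose
- jar_tall: the tallest narrow jar, not to be pointed at: 62 mm across, 115 mm high, orange with black lid; origin at the centre of its underside; loose
- brayer_wide: the wide brayer (hand ink roller) lying on the table: black rubber roller 120 mm long and 38 mm thick in a steel yoke (135 mm wide), turned wooden handle; origin on the table under the middle of the roller; the roller lies along its y axis, the handle runs from the roller to -x, ending 165 mm from the roller's axis and at most 36 mm high; loose
- roller_top (a point): top of the wide brayer's roller at the middle of its length, 38 mm above the table
- brayer_narrow: the narrow brayer, not to be pointed at: the same make with a roller only 50 mm long (yoke 65 mm wide), 38 mm high; origin on the table under the middle of its roller, handle to its -x, 165 mm long; loose
- block: the printing block: grey carved slab 160 mm (its x) by 120 mm (its y) and 18 mm thick, flat on the table, a leaf sprig carved into its upper face; one of its four corners, the +x +y one, is cut off at 45 degrees (40 mm off each side); origin at the centre of its underside; it may lie turned any way round; loose
- cut_corner (a point): middle of the slanting edge of the block's cut-off corner, on its upper face, 18 mm above the table
- tape: bystander: roll of tape lying flat beyond the block, 90 mm across, 24 mm high; origin at the centre of its underside; loose (other bystanders stand round the edges, all farther out or nearer the robot than the work)

How it is judged:
By the outcome, as a careful person would: the job done as asked, in the order asked, and still so for the second after the job is handed in, with the robot touching nothing.
It also fails if it takes over 61 s, if anything falls off the work surface, if the arm or the gripper's body presses on something with over 40 N, if the wrist force passes 120 N, or if a joint passes its speed limit or range.

### The arm

A 7-joint arm with a two-finger parallel gripper is mounted at the origin on the work surface. World frame = base frame: x ahead of the robot, y to its left, z up, the work surface at z = 0. Lengths are in m, angles in rad, forces in N, time in s.
With the tool pointing down it reaches from about 0.35 to 0.9 m from the base axis. Payload 8.1 kg.
Tool frame: the origin (TCP) lies where the fingers leave the gripper's body, on its centre line; the fingertips stand 73 mm ahead of it and the grasp point (between the pads) lies 54 mm ahead of it; z points along the fingers, y is the line along which they close (so a half turn about z gives the same grasp; the last joint's range is limited). The gripper opens to 85 mm and grips with 20 to 120 N. Pads are 22 mm wide; open, the fingers measure 114 mm over their backs; the gripper's body (76 mm by 85 mm) begins 54 mm behind the grasp point. The pads swing forward as they close: fully open they stand 13 mm farther back than shut.
Start: joints at [1.142, 0.434, 0.025, 1.573, -0.012, 1.134, -0.075], TCP at [0.2, -0.592, 0.304] pointing down, gripper open.
Joint ranges: [-2.62, 2.62], [-0.44, 2.09], [-1.27, 1.32], [0.08, 2.57], [-1.32, 4.46], [0.12, 2], [-2.74, 2.74]. Speed limits (rad/s): [2.22, 2.22, 3.01, 3.01, 3.14, 3.14, 3.14].

### API

Orientations are given as a unit quaternion [x, y, z, w].
In Python, from plant import * gives the robot as it stands. The module is installed in compiled form; this text tells all that it offers.
- The arm moves only by the tool play_rows, never from a script. Its argument "moves" is a list of rows, each an object of numbers: "grip": the closure, from 0 (fully open) to 1 (shut); "tx", "ty", "tz": the shift along the tool's x, y, z in mm; "roll": the turn about the tool's z in degrees. In form: [{"grip": .., "tx": .., "ty": .., "tz": .., "roll": ..}, ...]. A call has 1 to 20 rows; each row shifts and turns the commanded pose from where the row before left it, along the tool's axes as they then stand; what a row does not reach is not made up. A row lasts 1/10 s, in which the tool goes at most 50 mm and 8.59 degrees, less where a joint would pass 70% of its speed; a pose out of reach is approached as far as the arm can. A call with a gripper value outside its range is refused whole. The fingers move at their own pace and stop on an object; the grip force is fixed at half the most. Time passes only in rows, so rows that do not move let the fingers close. It gives the time, the measured TCP pose, the force, the opening and the grip force at its end, in the units of the state.
- sense(): the state, without advancing time (a new reading comes with each control period).
- snapshot(name): name is "scene" or "top" or "wrist"; returns a dict with "image" (384x512x3 uint8, red, green, blue), "z_map" (384x512 float32, m along the optical axis (not along the pixel's ray), 0 where there is no reading), "fx", "fy", "cx", "cy" (pixels), "rvec" (rotation vector, rad) and "tvec" (3), from world to camera coordinates, as OpenCV has them. Camera axes: x right, y down, z forward; pixel columns grow to the right and rows downward; lengths in m; the calibration is good to about 2 mm. A picture is of the moment at which its call begins.
- hand_in(): hands the job in; it is judged then, once.
The state is a dict: "time": time; "joint_pos": joint angles; "qd": joint speeds; "joint_efforts": joint torques, N m; "ee_pos": TCP position; "eef_rot": TCP orientation; "contact_force": force on the tool from outside, world axes, zero at the start; "ft_torque": the same for the moment, N m; "width": opening from 0.0 (shut) to 1.0 (fully open); "grip_force": force on a finger pad.
Only numpy, scipy, OpenCV 4.12 (cv2) and the standard library are available. Lean on these libraries where they do the work, as an engineer would, in place of code of your own. Each camera call takes 0.05 s, during which the arm holds its last target. There are 200 camera calls.

## Working session

There is one attempt and no reset: what is moved stays moved. The work goes in short steps, Python scripts to look and compute and a tool call to move; the robot and the scene stay as the last step left them, time stands still between calls to the robot, and variables do not carry over. Pictures are saved under pics/ and viewed, at most 10 in all, crops included, and the job is handed in when it is done.

Besides the shell and the picture viewer there is one more tool, called after "Emit:" by a JSON object that holds its "op" and its "data". play_rows: Moves the arm, as the interface text tells. Its arguments: {"type":"object","properties":{"moves":{"type":"array","items":{"type":"object","properties":{"grip":{"type":"number"},"tx":{"type":"number"},"ty":{"type":"number"},"tz":{"type":"number"},"roll":{"type":"number"}}}}},"required":["moves"]}

```bash
mkdir -p pics; python3 - <<'E'
from plant import *
import cv2,numpy as np
s=sense();print(s['time'],s['ee_pos'],s['eef_rot'],s['width'])
for n in('top','scene'):
    d=snapshot(n);cv2.imwrite(f'pics/{n}0.png',d['image'][...,::-1]);np.savez(f'{n}0.npz',**d)
    print(n,d['fx'],d['cx'],d['cy'],d['rvec'],d['tvec'])
E
```

```text
0.0 [ 0.19988178 -0.59176737  0.30313096] [ 9.86761982e-01  1.62173247e-01 -2.01284183e-04 -7.66847156e-04] 1.0006354567055111
top 461.07527850534717 246.74993197770914 192.3880404466213 [ 2.22178856 -2.16035186  0.10200005] [-0.08367086  0.52122474  1.32945908]
scene 448.5342078765878 254.2191686619754 195.28399309808566 [ 1.78574047  1.87860336 -0.64454436] [ 0.09329739 -0.39016105  1.57599247]
```

View pics/top0.png

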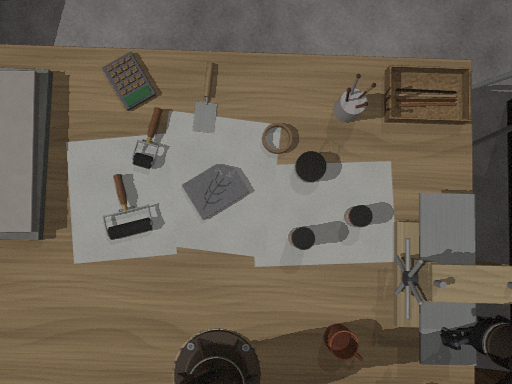

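View pics/scene0.png

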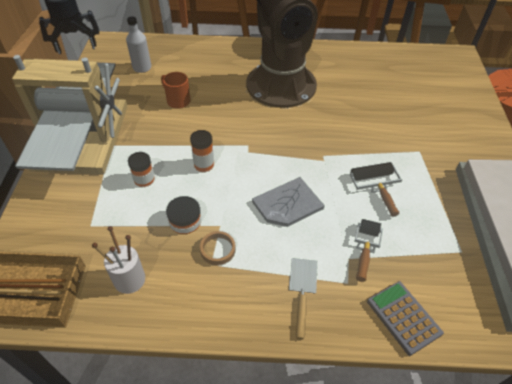

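The top view shows the squat jar at (311,166), narrow jars at (303,238) and (360,216), the wide roller at (130,228), the narrow one at (144,160), and the block around (218,190). Next I measure them.

```bash
cat > h.py <<'E'
import cv2,numpy as np
def load(n): return dict(np.load(n))
def ray(d,uv,z):
    R=cv2.Rodrigues(d['rvec'])[0];C=-R.T@d['tvec']
    r=R.T@np.array([(uv[0]-d['cx'])/d['fx'],(uv[1]-d['cy'])/d['fy'],1]);return C+r*(z-C[2])/r[2]
def depthpt(d,uv):
    R=cv2.Rodrigues(d['rvec'])[0];u,v=map(int,np.round(uv));Z=np.median(d['z_map'][v-1:v+2,u-1:u+2])
    return R.T@(Z*np.array([(uv[0]-d['cx'])/d['fx'],(uv[1]-d['cy'])/d['fy'],1])-d['tvec'])
E
python3 - <<'E'
from h import *
d=load('top0.npz');im=d['image']
R=cv2.Rodrigues(d['rvec'])[0]
v,u=np.mgrid[:384,:512];Z=d['z_map']
P=(np.stack([(u-d['cx'])/d['fx']*Z,(v-d['cy'])/d['fy']*Z,Z],-1)-d['tvec'])@R
H=P[...,2]; g=im.max(2)
def blobs(m,box,z,name):
    x0,y0,x1,y1=box;k=np.zeros(m.shape,np.uint8);k[y0:y1,x0:x1]=m[y0:y1,x0:x1]
    c=max(cv2.findContours(k,0,2)[0],key=cv2.contourArea)
    w=np.array([ray(d,p,z)[:2] for p in c[:,0].astype(float)],np.float32)
    r=cv2.minAreaRect(w);print(name,cv2.contourArea(c),np.round(r[0],4),np.round(r[1],4),round(r[2],1),'circ',cv2.minEnclosingCircle(w),'px',cv2.minAreaRect(c)[0]);return c,w
blobs((H>.045)&(H<.07),(285,140,340,195),.056,'squat')
for n,b,z in(('mid/tall A',(280,215,330,260),.1),('B',(335,195,385,235),.1)):
    c,w=blobs(H>.06,b,z,n); print(' h',np.percentile(H[b[1]:b[3],b[0]:b[2]],99))
blobs(g<50,(95,205,165,245),.03,'roller')
print(H[228,130],depthpt(d,(130,228)))
c,w=blobs((H>.010)&(H<.03),(178,155,260,225),.018,'block')
a=cv2.approxPolyDP(w.reshape(-1,1,2),.008,True)[:,0];print(np.round(a,4)); print(np.round(np.linalg.norm(a-np.roll(a,-1,0),axis=1),3))
cv2.imwrite('pics/crop.png',cv2.resize(im[140:250,85:275,::-1],None,fx=4,fy=4,interpolation=2))
E
```

```text
squat 690.5 [ 0.602  -0.2493] [0.0868 0.0835] 1.1 circ ((0.6015442609786987, -0.24934540688991547), 0.04454442113637924) px (310.5, 166.0)
mid/tall A 419.0 [ 0.3964 -0.2225] [0.06  0.066] 1.5 circ ((0.3977848291397095, -0.2228025645017624), 0.03402319177985191) px (302.0, 238.0)
 h 0.11962780961050533
B 379.0 [ 0.4625 -0.3816] [0.0581 0.061 ] 0.6 circ ((0.4615730047225952, -0.3817981779575348), 0.032344650477170944) px (360.0, 215.5)
 h 0.09008330707271353
roller 481.5 [0.4095 0.2655] [0.0357 0.1239] 15.7 circ ((0.4112549126148224, 0.26580536365509033), 0.06232947111129761) px (129.44119262695312, 228.26473999023438)
0.04199063543941885 [0.41036457 0.26217711 0.03811714]
block 2070.5 [0.5341 0.025 ] [0.1205 0.16  ] 33.1 circ ((0.5337191820144653, 0.025708183646202087), 0.09861044585704803) px (214.76141357421875, 187.9305877685547)
[[ 0.5944 -0.0296]
 [ 0.6046  0.0266]
 [ 0.5397  0.124 ]
 [ 0.442   0.0592]
 [ 0.5277 -0.0726]]
[0.057 0.117 0.117 0.157 0.079]
```

View pics/crop.png

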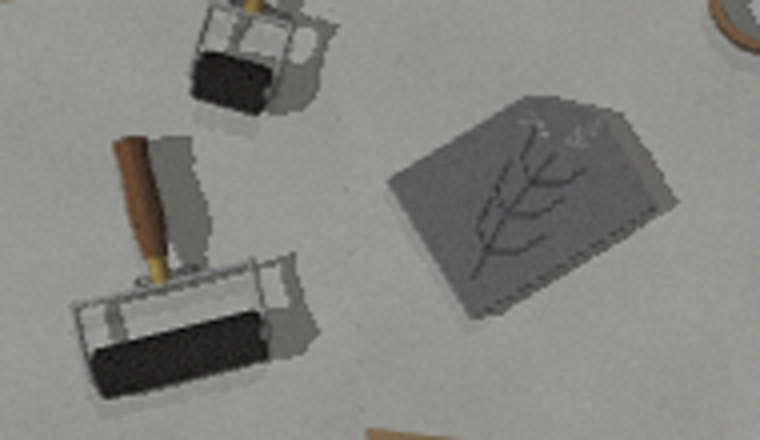

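The crop shows the block's cut corner at its upper right, between (545,97) and (620,115). Its edge measures 57 mm, as it should. The roller centre is at (180,355). Before moving I check how tall things are along the way.

```bash
python3 - <<'E'
from h import *
d=load('top0.npz');R=cv2.Rodrigues(d['rvec'])[0]
v,u=np.mgrid[:384,:512];Z=d['z_map']
P=((np.stack([(u-d['cx'])/d['fx']*Z,(v-d['cy'])/d['fy']*Z,Z],-1)-d['tvec'])@R)[Z>0]
for x in np.arange(.15,.85,.1):
    print(round(x,2),[round(float(P[(abs(P[:,0]-x)<.05)&(abs(P[:,1]-y)<.05)][:,2].max(initial=-1)),2) for y in np.arange(-.75,.5,.1)])
R0=cv2.Rodrigues(d['rvec'])[0]
for p in((144,160),):print(ray(d,p,.03))
E
```

```text
0.15 [-1.0, 0.12, 0.51, 0.66, 0.1, 0.01, 0.01, 0.02, 0.02, 0.01, 0.01, 0.01, 0.01]
0.25 [0.26, 0.35, 0.59, 0.65, 0.01, 0.01, 0.01, 0.01, 0.01, 0.01, 0.01, 0.01, 0.01]
0.35 [0.27, 0.27, 0.29, 0.24, 0.01, 0.12, 0.12, 0.01, 0.01, 0.01, 0.04, 0.04, 0.01]
0.45 [-1.0, 0.12, 0.12, 0.15, 0.09, 0.12, 0.12, 0.03, 0.03, 0.01, 0.04, 0.04, 0.01]
0.55 [0.01, 0.12, 0.12, 0.01, 0.01, 0.06, 0.01, 0.03, 0.03, 0.03, 0.04, 0.04, 0.01]
0.65 [0.01, 0.01, 0.01, 0.01, 0.01, 0.06, 0.03, 0.01, 0.02, 0.03, 0.04, 0.01, 0.01]
0.75 [0.06, 0.06, 0.06, 0.06, 0.2, 0.01, 0.03, 0.01, 0.01, 0.04, 0.04, 0.02, 0.01]
[0.6085267  0.23265376 0.03      ]
```

Emit:
{"op": "play_rows", "data": {"moves": [{"grip":1,"tz":-30},{"grip":1,"tz":-30},{"grip":1,"tz":-30},{"grip":1,"tz":-30},{"grip":1,"tz":-30},{"grip":1},{"grip":1,"tx":31,"ty":-1},{"grip":1,"tx":31,"ty":-1},{"grip":1,"tx":31,"ty":-1},{"grip":1,"tx":31,"ty":-1},{"grip":1,"tx":31,"ty":-1},{"grip":1,"tx":31,"ty":-1},{"grip":1,"tx":31,"ty":-1},{"grip":1,"tx":31,"ty":-1},{"grip":1,"tx":31,"ty":-1},{"grip":1,"tx":31,"ty":-1},{"grip":1,"tx":31,"ty":-1},{"grip":1,"tx":31,"ty":-1},{"grip":1,"tx":31,"ty":-1},{"grip":1}]}}

```text
schema error: expected keys grip, tx, ty, tz, roll
```

Emit:
{"op": "play_rows", "data": {"moves": [{"grip":1,"tx":0,"ty":0,"tz":-30,"roll":0},{"grip":1,"tx":0,"ty":0,"tz":-30,"roll":0},{"grip":1,"tx":0,"ty":0,"tz":-30,"roll":0},{"grip":1,"tx":0,"ty":0,"tz":-30,"roll":0},{"grip":1,"tx":0,"ty":0,"tz":-30,"roll":0},{"grip":1,"tx":0,"ty":0,"tz":0,"roll":0},{"grip":1,"tx":31,"ty":-1,"tz":0,"roll":0},{"grip":1,"tx":31,"ty":-1,"tz":0,"roll":0},{"grip":1,"tx":31,"ty":-1,"tz":0,"roll":0},{"grip":1,"tx":31,"ty":-1,"tz":0,"roll":0},{"grip":1,"tx":31,"ty":-1,"tz":0,"roll":0},{"grip":1,"tx":31,"ty":-1,"tz":0,"roll":0},{"grip":1,"tx":31,"ty":-1,"tz":0,"roll":0},{"grip":1,"tx":31,"ty":-1,"tz":0,"roll":0},{"grip":1,"tx":31,"ty":-1,"tz":0,"roll":0},{"grip":1,"tx":31,"ty":-1,"tz":0,"roll":0},{"grip":1,"tx":31,"ty":-1,"tz":0,"roll":0},{"grip":1,"tx":31,"ty":-1,"tz":0,"roll":0},{"grip":1,"tx":31,"ty":-1,"tz":0,"roll":0},{"grip":1,"tx":0,"ty":0,"tz":0,"roll":0}]}}

```text
time: 2.1
ee_pos: [0.582, -0.447, 0.4511]
eef_rot: [0.986, 0.165, 0.0, -0.002]
contact_force: [0.1, 0.1, -0.4]
width: -0.002
grip_force: 0.0
```

Emit:
{"op": "play_rows", "data": {"moves": [{"grip":1,"tx":10,"ty":-22.6,"tz":0,"roll":0},{"grip":1,"tx":10,"ty":-22.6,"tz":0,"roll":0},{"grip":1,"tx":10,"ty":-22.6,"tz":0,"roll":0},{"grip":1,"tx":10,"ty":-22.6,"tz":0,"roll":0},{"grip":1,"tx":10,"ty":-22.6,"tz":0,"roll":0},{"grip":1,"tx":10,"ty":-22.6,"tz":0,"roll":0},{"grip":1,"tx":10,"ty":-22.6,"tz":0,"roll":0},{"grip":1,"tx":10,"ty":-22.6,"tz":0,"roll":0},{"grip":1,"tx":0,"ty":0,"tz":0,"roll":0},{"grip":1,"tx":0,"ty":0,"tz":28,"roll":0},{"grip":1,"tx":0,"ty":0,"tz":28,"roll":0},{"grip":1,"tx":0,"ty":0,"tz":28,"roll":0},{"grip":1,"tx":0,"ty":0,"tz":28,"roll":0},{"grip":1,"tx":0,"ty":0,"tz":28,"roll":0},{"grip":1,"tx":0,"ty":0,"tz":28,"roll":0},{"grip":1,"tx":0,"ty":0,"tz":28,"roll":0},{"grip":1,"tx":0,"ty":0,"tz":0,"roll":0},{"grip":1,"tx":0,"ty":0,"tz":0,"roll":0}]}}

```text
time: 3.9
ee_pos: [0.5952, -0.2545, 0.2579]
eef_rot: [0.987, 0.162, -0.001, -0.0]
contact_force: [0.0, -0.5, 1.0]
width: -0.003
grip_force: 0.0
```

```bash
python3 - <<'E'
from h import *
from plant import *
d=snapshot('wrist');np.savez('w1.npz',**d);s=sense();print(s['ee_pos'],s['eef_rot'],s['joint_pos'])
R=cv2.Rodrigues(d['rvec'])[0];p=R@np.r_[s['ee_pos'][:2],.056]+d['tvec'];print('tip axis on lid px',p[:2]/p[2]*d['fx']+[d['cx'],d['cy']])
im=d['image'];v,u=np.mgrid[:384,:512];Z=d['z_map']
H=((np.stack([(u-d['cx'])/d['fx']*Z,(v-d['cy'])/d['fy']*Z,Z],-1)-d['tvec'])@R)[...,2]
m=((H>.045)&(H<.067)&(Z>0)).astype(np.uint8)
c=max(cv2.findContours(m,0,2)[0],key=cv2.contourArea)
print(cv2.minEnclosingCircle(np.array([ray(d,q,.056)[:2] for q in c[:,0].astype(float)],np.float32)))
cv2.imwrite('pics/w1.png',im[...,::-1])
E
```

```text
[ 0.59585828 -0.25458154  0.25901853] [9.86808029e-01 1.61893814e-01 4.27831878e-04 3.53353170e-04] [ 0.39053937  0.51239405 -0.10476947  1.5613374   0.05877316  1.06985328
 -0.97462784]
tip axis on lid px [251.53440564 181.19639339]
((0.6025717258453369, -0.2525354325771332), 0.04389261454343796)
```

View pics/w1.png

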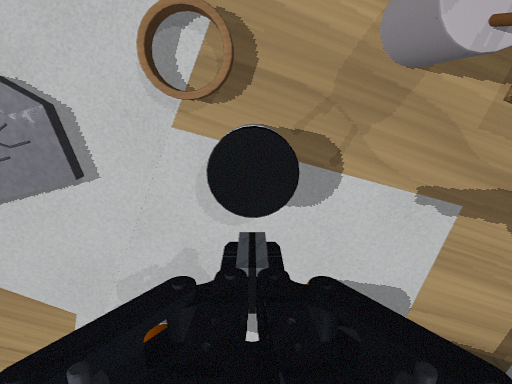

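The lid is at (253,171), just ahead of the fingertips, and the correction is 7 mm. I now correct, go down and hold.

Emit:
{"op": "play_rows", "data": {"moves": [{"grip":1,"tx":7,"ty":-1,"tz":0,"roll":0},{"grip":1,"tx":0,"ty":0,"tz":24,"roll":0},{"grip":1,"tx":0,"ty":0,"tz":24,"roll":0},{"grip":1,"tx":0,"ty":0,"tz":20,"roll":0},{"grip":1,"tx":0,"ty":0,"tz":15,"roll":0},{"grip":1,"tx":0,"ty":0,"tz":10,"roll":0},{"grip":1,"tx":0,"ty":0,"tz":4,"roll":0},{"grip":1,"tx":0,"ty":0,"tz":0,"roll":0},{"grip":1,"tx":0,"ty":0,"tz":0,"roll":0},{"grip":1,"tx":0,"ty":0,"tz":0,"roll":0},{"grip":1,"tx":0,"ty":0,"tz":0,"roll":0}]}}

```text
time: 5.05
ee_pos: [0.6022, -0.2509, 0.1616]
eef_rot: [0.987, 0.162, 0.0, 0.0]
contact_force: [0.5, -0.9, -0.6]
width: 0.002
grip_force: 0.0
```

Emit:
{"op": "play_rows", "data": {"moves": [{"grip":1,"tx":0,"ty":0,"tz":0,"roll":0},{"grip":1,"tx":0,"ty":0,"tz":0,"roll":0},{"grip":1,"tx":0,"ty":0,"tz":0,"roll":0},{"grip":1,"tx":0,"ty":0,"tz":0,"roll":0},{"grip":1,"tx":0,"ty":0,"tz":0,"roll":0},{"grip":1,"tx":0,"ty":0,"tz":0,"roll":0},{"grip":1,"tx":0,"ty":0,"tz":0,"roll":0},{"grip":1,"tx":0,"ty":0,"tz":0,"roll":0},{"grip":1,"tx":0,"ty":0,"tz":0,"roll":0},{"grip":1,"tx":0,"ty":0,"tz":0,"roll":0},{"grip":1,"tx":0,"ty":0,"tz":0,"roll":0},{"grip":1,"tx":0,"ty":0,"tz":0,"roll":0},{"grip":1,"tx":0,"ty":0,"tz":0,"roll":0},{"grip":1,"tx":0,"ty":0,"tz":0,"roll":0},{"grip":1,"tx":0,"ty":0,"tz":0,"roll":0},{"grip":1,"tx":0,"ty":0,"tz":0,"roll":0},{"grip":1,"tx":0,"ty":0,"tz":0,"roll":0},{"grip":1,"tx":0,"ty":0,"tz":0,"roll":0},{"grip":1,"tx":0,"ty":0,"tz":0,"roll":0},{"grip":1,"tx":0,"ty":0,"tz":0,"roll":0}]}}

```text
time: 7.05
ee_pos: [0.6019, -0.2508, 0.1609]
eef_rot: [0.987, 0.162, -0.0, 0.0]
contact_force: [0.3, -1.1, -0.2]
width: -0.001
grip_force: 0.0
```

Emit:
{"op": "play_rows", "data": {"moves": [{"grip":1,"tx":0,"ty":0,"tz":0,"roll":0},{"grip":1,"tx":0,"ty":0,"tz":0,"roll":0},{"grip":1,"tx":0,"ty":0,"tz":0,"roll":0},{"grip":1,"tx":0,"ty":0,"tz":0,"roll":0},{"grip":1,"tx":0,"ty":0,"tz":0,"roll":0},{"grip":1,"tx":0,"ty":0,"tz":-15,"roll":0},{"grip":1,"tx":0,"ty":0,"tz":-25,"roll":0},{"grip":1,"tx":0,"ty":0,"tz":-30,"roll":0},{"grip":1,"tx":0,"ty":0,"tz":-30,"roll":0},{"grip":1,"tx":0,"ty":0,"tz":-30,"roll":0},{"grip":1,"tx":0,"ty":0,"tz":-30,"roll":0},{"grip":1,"tx":0,"ty":0,"tz":0,"roll":0}]}}

```text
time: 8.25
ee_pos: [0.6035, -0.2513, 0.3271]
eef_rot: [0.987, 0.162, 0.004, 0.002]
contact_force: [-0.9, -0.7, 0.0]
width: 0.003
grip_force: 0.0
```

Emit:
{"op": "play_rows", "data": {"moves": [{"grip":1,"tx":-0.9,"ty":-29,"tz":0,"roll":0},{"grip":1,"tx":-0.9,"ty":-29,"tz":0,"roll":0},{"grip":1,"tx":-0.9,"ty":-29,"tz":0,"roll":0},{"grip":1,"tx":-0.9,"ty":-29,"tz":0,"roll":0},{"grip":1,"tx":-0.9,"ty":-29,"tz":0,"roll":0},{"grip":1,"tx":-0.9,"ty":-29,"tz":0,"roll":0},{"grip":1,"tx":-0.9,"ty":-29,"tz":0,"roll":0},{"grip":1,"tx":-0.9,"ty":-29,"tz":0,"roll":0},{"grip":1,"tx":-0.9,"ty":-29,"tz":0,"roll":0},{"grip":1,"tx":-0.9,"ty":-29,"tz":0,"roll":0},{"grip":1,"tx":-0.9,"ty":-29,"tz":0,"roll":0},{"grip":1,"tx":-0.9,"ty":-29,"tz":0,"roll":0},{"grip":1,"tx":-0.9,"ty":-29,"tz":0,"roll":0},{"grip":1,"tx":-0.9,"ty":-29,"tz":0,"roll":0},{"grip":1,"tx":-0.9,"ty":-29,"tz":0,"roll":0},{"grip":1,"tx":-0.9,"ty":-29,"tz":0,"roll":0},{"grip":1,"tx":-0.9,"ty":-29,"tz":0,"roll":0},{"grip":1,"tx":-0.9,"ty":-29,"tz":0,"roll":0},{"grip":1,"tx":-0.9,"ty":-29,"tz":0,"roll":0},{"grip":1,"tx":0,"ty":0,"tz":0,"roll":0}]}}

```text
time: 10.25
ee_pos: [0.4073, 0.2696, 0.3215]
eef_rot: [0.986, 0.165, 0.0, -0.001]
contact_force: [-0.4, 0.0, -0.1]
width: 0.001
grip_force: 0.0
```

Emit:
{"op": "play_rows", "data": {"moves": [{"grip":1,"tx":0,"ty":0,"tz":25,"roll":0},{"grip":1,"tx":0,"ty":0,"tz":25,"roll":0},{"grip":1,"tx":0,"ty":0,"tz":25,"roll":0},{"grip":1,"tx":0,"ty":0,"tz":0,"roll":0},{"grip":1,"tx":0,"ty":0,"tz":0,"roll":0},{"grip":1,"tx":0,"ty":0,"tz":0,"roll":0}]}}

```text
time: 10.85
ee_pos: [0.4101, 0.266, 0.2473]
eef_rot: [0.987, 0.162, 0.001, -0.0]
contact_force: [-0.5, 0.5, 0.8]
width: 0.001
grip_force: 0.0
```

```bash
python3 - <<'E'
from h import *
from plant import *
d=snapshot('wrist');np.savez('w2.npz',**d);s=sense();print(s['ee_pos'],s['eef_rot'],s['joint_pos'])
R=cv2.Rodrigues(d['rvec'])[0]
def px(P):p=R@np.array(P)+d['tvec'];return np.round(p[:2]/p[2]*d['fx']+[d['cx'],d['cy']])
print('axis px',px([*s['ee_pos'][:2],.038]),'est roller px',px([.410,.264,.038]))
cv2.imwrite('pics/w2.png',d['image'][...,::-1])
E
```

```text
[0.41005461 0.26610112 0.24734119] [ 9.86788861e-01  1.62007518e-01  1.06378904e-03 -4.20185452e-04] [-0.37238875  0.30717551 -0.38840271  1.94712126  0.14593731  0.91183321
 -2.07911862]
axis px [251. 180.] est roller px [253. 181.]
```

View pics/w2.png

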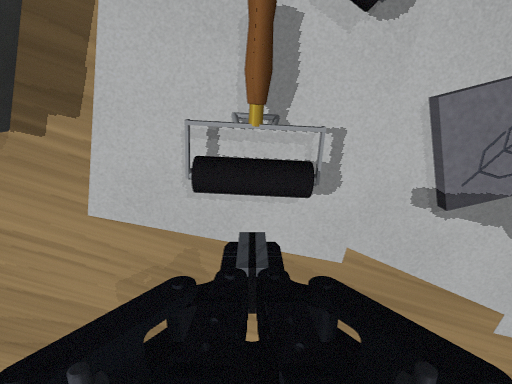

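The roller is centred at about (253,176) and the tool axis falls at (251,180), so it is within 4 mm. I go down and hold.

Emit:
{"op": "play_rows", "data": {"moves": [{"grip":1,"tx":2,"ty":1,"tz":10,"roll":0},{"grip":1,"tx":0,"ty":0,"tz":24,"roll":0},{"grip":1,"tx":0,"ty":0,"tz":24,"roll":0},{"grip":1,"tx":0,"ty":0,"tz":20,"roll":0},{"grip":1,"tx":0,"ty":0,"tz":14,"roll":0},{"grip":1,"tx":0,"ty":0,"tz":8,"roll":0},{"grip":1,"tx":0,"ty":0,"tz":4,"roll":0},{"grip":1,"tx":0,"ty":0,"tz":0,"roll":0},{"grip":1,"tx":0,"ty":0,"tz":0,"roll":0},{"grip":1,"tx":0,"ty":0,"tz":0,"roll":0},{"grip":1,"tx":0,"ty":0,"tz":0,"roll":0}]}}

```text
time: 12.0
ee_pos: [0.4119, 0.2656, 0.1424]
eef_rot: [0.987, 0.162, 0.0, -0.0]
contact_force: [0.1, 0.1, -0.2]
width: 0.001
grip_force: 0.0
```

Emit:
{"op": "play_rows", "data": {"moves": [{"grip":1,"tx":0,"ty":0,"tz":0,"roll":0},{"grip":1,"tx":0,"ty":0,"tz":0,"roll":0},{"grip":1,"tx":0,"ty":0,"tz":0,"roll":0},{"grip":1,"tx":0,"ty":0,"tz":0,"roll":0},{"grip":1,"tx":0,"ty":0,"tz":0,"roll":0},{"grip":1,"tx":0,"ty":0,"tz":0,"roll":0},{"grip":1,"tx":0,"ty":0,"tz":0,"roll":0},{"grip":1,"tx":0,"ty":0,"tz":0,"roll":0},{"grip":1,"tx":0,"ty":0,"tz":0,"roll":0},{"grip":1,"tx":0,"ty":0,"tz":0,"roll":0},{"grip":1,"tx":0,"ty":0,"tz":0,"roll":0},{"grip":1,"tx":0,"ty":0,"tz":0,"roll":0},{"grip":1,"tx":0,"ty":0,"tz":0,"roll":0},{"grip":1,"tx":0,"ty":0,"tz":0,"roll":0},{"grip":1,"tx":0,"ty":0,"tz":0,"roll":0},{"grip":1,"tx":0,"ty":0,"tz":0,"roll":0},{"grip":1,"tx":0,"ty":0,"tz":0,"roll":0},{"grip":1,"tx":0,"ty":0,"tz":0,"roll":0},{"grip":1,"tx":0,"ty":0,"tz":0,"roll":0},{"grip":1,"tx":0,"ty":0,"tz":0,"roll":0}]}}

```text
time: 14.0
ee_pos: [0.4116, 0.2654, 0.1419]
eef_rot: [0.987, 0.162, -0.0, 0.0]
contact_force: [0.5, 0.9, 0.4]
width: 0.0
grip_force: 0.0
```

Emit:
{"op": "play_rows", "data": {"moves": [{"grip":1,"tx":0,"ty":0,"tz":0,"roll":0},{"grip":1,"tx":0,"ty":0,"tz":0,"roll":0},{"grip":1,"tx":0,"ty":0,"tz":0,"roll":0},{"grip":1,"tx":0,"ty":0,"tz":0,"roll":0},{"grip":1,"tx":0,"ty":0,"tz":0,"roll":0},{"grip":1,"tx":0,"ty":0,"tz":-15,"roll":0},{"grip":1,"tx":0,"ty":0,"tz":-25,"roll":0},{"grip":1,"tx":0,"ty":0,"tz":-30,"roll":0},{"grip":1,"tx":0,"ty":0,"tz":-30,"roll":0},{"grip":1,"tx":0,"ty":0,"tz":-30,"roll":0},{"grip":1,"tx":0,"ty":0,"tz":0,"roll":0},{"grip":1,"tx":0,"ty":0,"tz":0,"roll":0}]}}

```text
time: 15.2
ee_pos: [0.4118, 0.2655, 0.2723]
eef_rot: [0.987, 0.162, 0.001, -0.0]
contact_force: [0.4, -0.4, -0.9]
width: 0.001
grip_force: 0.0
```

Emit:
{"op": "play_rows", "data": {"moves": [{"grip":1,"tx":7.7,"ty":26,"tz":0,"roll":0},{"grip":1,"tx":7.7,"ty":26,"tz":0,"roll":0},{"grip":1,"tx":7.7,"ty":26,"tz":0,"roll":0},{"grip":1,"tx":7.7,"ty":26,"tz":0,"roll":0},{"grip":1,"tx":7.7,"ty":26,"tz":0,"roll":0},{"grip":1,"tx":7.7,"ty":26,"tz":0,"roll":0},{"grip":1,"tx":7.7,"ty":26,"tz":0,"roll":0},{"grip":1,"tx":7.7,"ty":26,"tz":0,"roll":0},{"grip":1,"tx":7.7,"ty":26,"tz":0,"roll":0},{"grip":1,"tx":7.7,"ty":26,"tz":0,"roll":0},{"grip":1,"tx":7.7,"ty":26,"tz":0,"roll":0},{"grip":1,"tx":7.7,"ty":26,"tz":0,"roll":0},{"grip":1,"tx":0,"ty":0,"tz":0,"roll":0},{"grip":1,"tx":0,"ty":0,"tz":20,"roll":0},{"grip":1,"tx":0,"ty":0,"tz":20,"roll":0},{"grip":1,"tx":0,"ty":0,"tz":0,"roll":0},{"grip":1,"tx":0,"ty":0,"tz":0,"roll":0},{"grip":1,"tx":0,"ty":0,"tz":0,"roll":0}]}}

```text
time: 17.0
ee_pos: [0.5992, -0.0002, 0.2325]
eef_rot: [0.987, 0.162, 0.0, 0.0]
contact_force: [0.8, 0.4, 0.7]
width: 0.0
grip_force: 0.0
```

```bash
python3 - <<'E'
from h import *
from plant import *
d=snapshot('wrist');s=sense();print(s['ee_pos'],s['eef_rot'])
R=cv2.Rodrigues(d['rvec'])[0]
def px(P):p=R@np.array(P)+d['tvec'];return np.round(p[:2]/p[2]*d['fx']+[d['cx'],d['cy']])
print('axis px',px([*s['ee_pos'][:2],.018]),'est',px([.5995,-.0015,.018]),'ends',px([.5944,-.0296,.018]),px([.6046,.0266,.018]))
cv2.imwrite('pics/w3.png',d['image'][...,::-1]);np.savez('w3.npz',**d)
E
```

```text
[ 5.99380348e-01 -2.62020327e-04  2.32769483e-01] [9.86743692e-01 1.62285141e-01 6.44205234e-04 5.85892943e-05]
axis px [251. 179.] est [253. 179.] ends [278. 192.] [227. 165.]
```

View pics/w3.png

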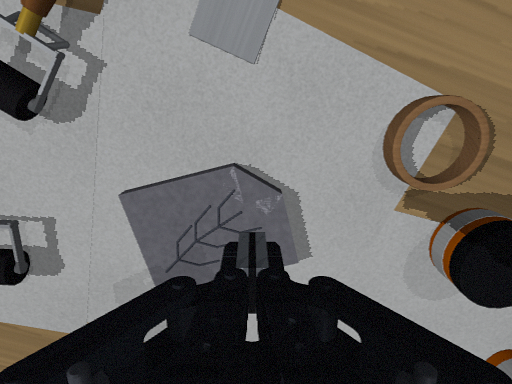

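The slanted edge runs from about (235,167) to (281,193), so its middle is (258,180). The tool axis is at (251,179), so I shift ty by about +5 mm, go down and hold.

Emit:
{"op": "play_rows", "data": {"moves": [{"grip":1,"tx":0,"ty":5,"tz":10,"roll":0},{"grip":1,"tx":0,"ty":0,"tz":25,"roll":0},{"grip":1,"tx":0,"ty":0,"tz":25,"roll":0},{"grip":1,"tx":0,"ty":0,"tz":20,"roll":0},{"grip":1,"tx":0,"ty":0,"tz":15,"roll":0},{"grip":1,"tx":0,"ty":0,"tz":10,"roll":0},{"grip":1,"tx":0,"ty":0,"tz":4,"roll":0},{"grip":1,"tx":0,"ty":0,"tz":0,"roll":0},{"grip":1,"tx":0,"ty":0,"tz":0,"roll":0},{"grip":1,"tx":0,"ty":0,"tz":0,"roll":0},{"grip":1,"tx":0,"ty":0,"tz":0,"roll":0},{"grip":1,"tx":0,"ty":0,"tz":0,"roll":0},{"grip":1,"tx":0,"ty":0,"tz":0,"roll":0},{"grip":1,"tx":0,"ty":0,"tz":0,"roll":0}]}}

```text
time: 18.45
ee_pos: [0.6006, -0.0053, 0.123]
eef_rot: [0.987, 0.162, 0.0, 0.0]
contact_force: [0.4, -0.5, 0.3]
width: -0.001
grip_force: 0.0
```

Emit:
{"op": "play_rows", "data": {"moves": [{"grip":1,"tx":0,"ty":0,"tz":0,"roll":0},{"grip":1,"tx":0,"ty":0,"tz":0,"roll":0},{"grip":1,"tx":0,"ty":0,"tz":0,"roll":0},{"grip":1,"tx":0,"ty":0,"tz":0,"roll":0},{"grip":1,"tx":0,"ty":0,"tz":0,"roll":0},{"grip":1,"tx":0,"ty":0,"tz":0,"roll":0},{"grip":1,"tx":0,"ty":0,"tz":0,"roll":0},{"grip":1,"tx":0,"ty":0,"tz":0,"roll":0},{"grip":1,"tx":0,"ty":0,"tz":0,"roll":0},{"grip":1,"tx":0,"ty":0,"tz":0,"roll":0},{"grip":1,"tx":0,"ty":0,"tz":0,"roll":0},{"grip":1,"tx":0,"ty":0,"tz":0,"roll":0},{"grip":1,"tx":0,"ty":0,"tz":0,"roll":0},{"grip":1,"tx":0,"ty":0,"tz":0,"roll":0},{"grip":1,"tx":0,"ty":0,"tz":0,"roll":0},{"grip":1,"tx":0,"ty":0,"tz":0,"roll":0},{"grip":1,"tx":0,"ty":0,"tz":0,"roll":0},{"grip":1,"tx":0,"ty":0,"tz":0,"roll":0},{"grip":1,"tx":0,"ty":0,"tz":0,"roll":0},{"grip":1,"tx":0,"ty":0,"tz":0,"roll":0}]}}

```text
time: 20.45
ee_pos: [0.6006, -0.0053, 0.1229]
eef_rot: [0.987, 0.162, -0.0, 0.0]
contact_force: [-0.0, 0.4, -0.1]
width: -0.003
grip_force: 0.0
```

```bash
python3 - <<'E'
from plant import *
import cv2
s=sense();print(s['time'],s['ee_pos'],s['contact_force'])
cv2.imwrite('pics/s2.png',snapshot('scene')['image'][...,::-1])
E
```

```text
20.45 [ 0.60059505 -0.00531642  0.12290411] [-0.03816501  0.44026473 -0.07837664]
```

View pics/s2.png

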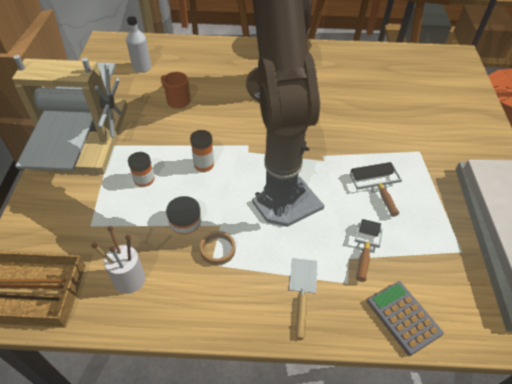

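The scene view shows the fingers at about (270,205), above the cut corner, and nothing on the table has moved. I hand in.

```bash
python3 -c "
from plant import *
print(hand_in())"
```

```text
the job is handed in; nothing more can be done
None
```

I pointed at the squat jar's lid, then the middle of the wide roller, then the block's cut corner, each held over two seconds about 3 cm above. I handed in at about 20.5 s, still pointing at the corner, with nothing seen to move; no verdict came back.

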